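# Snap the retaining clip onto the pulley axle

## Task

Slide the pulley along its axle until it sits fully home against the shoulder. Then take the red-tabbed spring clip from its orange holder and press it down into the axle's groove, just outside the pulley, until it snaps fully home with its tab upright, and let go of it. Use no more than a firm thumb push (never over 40 N on the clip, pulley or stand), and leave the other things on the bench where they are.

Things in the scene. Friction and masses are not known exactly. Their poses are not given: they have to be found in the camera images.
- stand: green bearing stand, bolted down, 110 x 150 mm foot, 103 mm tall, with a level steel axle sticking out. Origin on the bench below the axle's axis (which is at x = 0, 75 mm up); z up, x across, y along the axle towards its free end. The tall green block ends at y = -18 mm. The pulley is 52 mm across its two aluminium flanges, 30 mm long, with a black drum between
- axle_mark (a point): point on the axle's axis, 75 mm above the stand's origin, same axes. The 24 mm axle is clamped with an UNKNOWN shift f along y, -12 to +12 mm, that no pose tells: see or feel it. From here along y: shoulder at 0 + f; groove (core 18 mm diameter) from 34 to 44 mm + f; plain land on to the free end, 86 mm + f
- pulley (a joint): how far the pulley stands out from home, in m: 0 = fully home, at most 0.04. At the start it covers the groove. It slides stiffly (about 3 N), towards the stand's -y to go home, and stops hard there. Its outer face lies at y = 30 mm + f + this value; once home, the groove's middle is 9 mm beyond that face
- clip_tab (a point): middle of the flat red tab of the spring clip, where to grasp it; the clip stands upright in its orange holder, mouth down. Tab 20 mm wide (x), 8 mm thick (y), reaching from 18 to 66 mm above the bore's centre; this point is 50 mm above it. x across the clip, y along the bore, z up the tab
- clip_bore (a point): centre of that clip's bore, same axes. Plate 8 mm thick, 36 mm wide: bridge 9 to 19 mm above, sprung jaws to 11 mm below, inward bumps 15 mm apart. Seated, this point is on the axle's axis. On the plain axle it stays about 16 mm high and cannot be forced on; over the groove it meets the core about 11 mm high, snaps past with about 10 to 20 N, then stops hard
- holder: orange holder block of the red-tabbed clip, fixed, 84 x 36 x 28 mm, origin under its centre, x along its slot; the clip stands in the 10 mm slot, its bore 17 mm above the bench
- spare_clip: bystander: larger clip with a black tab (52 mm wide), standing in a second orange holder of the same kind; origin at its bore, 17 mm above the bench, its tab reaches 66 mm above that
- wrench: bystander: steel wrench lying on the bench
- screwdriver: bystander: screwdriver lying on the bench
- grease_jar: bystander: jar with yellow cap, 64 mm diameter, 75 mm tall
- spare_pulley: bystander: bare aluminium pulley lying flat, 60 mm diameter, 27 mm tall
- bush: bystander: brass bush, 36 mm diameter, 25 mm tall
There are look-alikes about, which are no part of the job. Leave any pink or purple look-alike of the stand alone.

How it is judged:
By the outcome, as a careful person would: the job done as asked, in the order asked, and still so for the second after the job is handed in, with the robot touching nothing.
It also fails if it takes over 58 s, if anything falls off the work surface, if the arm or the gripper's body presses on something with over 40 N, if the wrist force passes 120 N, or if a joint passes its speed limit or range.

## Robot

A 6-joint arm with a two-finger parallel gripper is mounted at the origin on the work surface. World frame = base frame: x ahead of the robot, y to its left, z up, the work surface at z = 0. Lengths are in m, angles in degrees, forces in N, time in s.
With the tool pointing down it reaches from about 0.375 to 0.9 m from the base axis. Payload 3.1 kg.
Tool frame: the origin (TCP) lies on the centre line of the jaws, within the pads' length; the fingertips stand finger_overhang ahead of it and the grasp point (between the pads) lies 5 mm behind it (finger_overhang is the distance from the TCP to the fingertips, in m); z points along the fingers, y is the line along which they close (so a half turn about z gives the same grasp; the last joint's range is limited). The gripper opens to 87 mm and grips with 3 to 60 N. Pads are 19 mm wide; open, the fingers measure 117 mm over their backs; the gripper's body (75 mm by 190 mm) begins 51 mm behind the grasp point.
Start: joints at [63.971, 30.224, 82.088, -0, 67.689, -10.227], TCP at [0.17, 0.601, 0.237] pointing down, gripper open.
Joint ranges: [-176.69, 176.69], [-43.24, 126.21], [12.49, 139.97], [-82, 262], [0, 151.66], [-163.58, 163.58]. Speed limits (degrees/s): [159.86, 159.86, 180, 180, 180, 180].

## Interface

Orientations are given as a 3x3 rotation matrix whose columns are the frame's x, y, z axes.
In Python, from rig import read_state, capture, calibration, hand_in, finger_overhang gives the robot as it stands.
- The arm moves only by the tool send_rows, never from a script. Its argument "plan" is a list of rows, each a list of 5 numbers: the closure in counts, from 0 (fully open) to 255 (shut), then the shift along the tool's x, y, z in m, then the turn about the tool's z in rad. A call has 1 to 20 rows; each row shifts and turns the commanded pose from where the row before left it, along the tool's axes as they then stand; what a row does not reach is not made up. A row lasts 1/12 s, in which the tool goes at most 41.7 mm and 7.16 degrees, less where a joint would pass 70% of its speed; a pose out of reach is approached as far as the arm can. A call is refused whole if a number of a shift passes 0.0417 or a number of a turn 0.125, either way. A call with a gripper value outside its range is refused whole. The fingers move at their own pace and stop on an object; the grip force is fixed at half the most. Time passes only in rows, so rows that do not move let the fingers close. It gives the time, the measured TCP pose, the force, the opening and the grip force at its end, in the units of the state.
- read_state(): the state, without advancing time (a new reading comes with each control period).
- capture(name): name is "scene" or "top" or "wrist"; returns (picture, depth): 400x640x3 uint8, blue, green, red; 400x640 float32, m along the optical axis (not along the pixel's ray), 0 where there is no reading.
- calibration(name): a dict with "fx", "fy", "cx", "cy" (pixels), "xyz" and "rotation" of the camera in the world. Camera axes: x right, y down, z forward; pixel columns grow to the right and rows downward; lengths in m; the calibration is good to about 2 mm. A picture is of the moment at which its call begins: read the wrist's pose just before it. calibration takes no time and is no camera call; for the wrist camera it gives the pose at the moment of the call.
- hand_in(): hands the job in; it is judged then, once.
The state is a dict: "time_s": time; "joint_positions": joint angles; "qvel": joint speeds; "tau": joint torques, N m; "position": TCP position; "tcp_rot": TCP orientation; "force": force on the tool from outside, world axes, zero at the start; "moment": the same for the moment, N m; "opening": opening from 0.0 (shut) to 1.0 (fully open); "grasp_force": force on a finger pad.
Only numpy, scipy, OpenCV 4.12 (cv2) and the standard library are available. Lean on these libraries where they do the work, as an engineer would, in place of code of your own. Each camera call takes 0.05 s, during which the arm holds its last target. There are 200 camera calls.

## Working session

There is one attempt and no reset: what is moved stays moved. The work goes in short steps, Python scripts to look and compute and a tool call to move; the robot and the scene stay as the last step left them, time stands still between calls to the robot, and variables do not carry over. Pictures are saved under pics/ and viewed, at most 10 in all, crops included, and the job is handed in when it is done.

Besides the shell and the picture viewer there is one more tool, called after "Emit:" in YAML: its name, and indented under it one key for each argument. send_rows: Moves the arm, as the interface text tells. Its arguments: {"type":"object","properties":{"plan":{"type":"array","items":{"type":"array","items":{"type":"number"}}}},"required":["plan"]}

```bash
mkdir -p pics; ls; cat > h.py <<'E'
import numpy as np,cv2,json
from rig import *
def snap(n,tag):
    c=calibration(n);im,d=capture(n);np.savez(f'pics/{tag}.npz',im=im,d=d,**{k:np.array(v) for k,v in c.items()});cv2.imwrite(f'pics/{tag}.png',im);return im,d,c
def load(tag):
    z=np.load(f'pics/{tag}.npz');return z['im'],z['d'],z
def pts(d,c):
    v,u=np.mgrid[:d.shape[0],:d.shape[1]]
    p=np.dstack([(u-c['cx'])/c['fx']*d,(v-c['cy'])/c['fy']*d,d])
    return p@np.array(c['rotation']).T+np.array(c['xyz'])
E
python3 - <<'E'
from h import *
a=[snap(n,n+'0')for n in('scene','top')]
print(read_state(),finger_overhang if not callable(finger_overhang) else finger_overhang())
for n in('scene','top','wrist'):print(n,calibration(n))
E
```

```text
pics
{'time_s': 0.1, 'joint_positions': array([ 6.39693432e+01,  3.02732768e+01,  8.21492485e+01,  1.13081774e-03,
        6.76887110e+01, -1.02261719e+01]), 'qvel': array([ 0.06363816, -0.12050398, -0.15521042, -0.01650751,  0.02191443,
        0.02866446]), 'tau': array([-4.84906741e-04, -4.40986490e+01, -1.77150983e+01,  6.34619105e-02,
        5.34413068e-02, -3.53648375e-05]), 'position': array([0.1698963 , 0.60081129, 0.23567221]), 'tcp_rot': array([[-9.62194474e-01,  2.72361965e-01, -8.68410650e-04],
       [ 2.72363108e-01,  9.62192975e-01, -1.73648430e-03],
       [ 3.62626351e-04, -1.90735862e-03, -9.99998115e-01]]), 'force': array([ 0.01643871,  0.35951021, -0.40946731]), 'moment': array([-0.00150289, -0.0008075 ,  0.00763727]), 'grasp_force': 0.0, 'opening': 0.9960180210699372} 0.014
scene {'fx': 469.0416490232232, 'fy': 469.0416490232232, 'cx': 315.70192606852936, 'cy': 196.80432212406083, 'xyz': array([1.41074198, 0.54733389, 0.7978485 ]), 'rotation': array([[-5.37354019e-01,  4.56141184e-01, -7.09355961e-01],
       [ 8.43356418e-01,  2.89855440e-01, -4.52475167e-01],
       [-7.81873688e-04, -8.41379251e-01, -5.40444580e-01]])}
top {'fx': 432.54137203775053, 'fy': 432.54137203775053, 'cx': 324.271693658512, 'cy': 191.51387533709206, 'xyz': array([ 0.29820681, -0.05521401,  1.22493624]), 'rotation': array([[ 0.01391856, -0.99006671,  0.13990778],
       [-0.99988346, -0.01465899, -0.00426303],
       [ 0.00627159, -0.13983214, -0.99015536]])}
wrist {'fx': 319.37454202921595, 'fy': 319.37454202921595, 'cx': 319.65917297695665, 'cy': 196.19211949225175, 'xyz': array([0.09970666, 0.62089448, 0.38413554]), 'rotation': array([[ 2.72499665e-01,  9.27769635e-01,  2.54926336e-01],
       [ 9.62155476e-01, -2.62518692e-01, -7.30806156e-02],
       [-8.79047868e-04,  2.65193213e-01, -9.64194891e-01]])}
```

View pics/scene0.png

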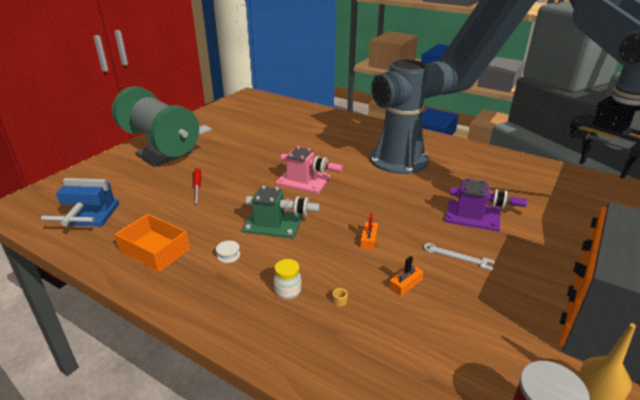

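View pics/top0.png

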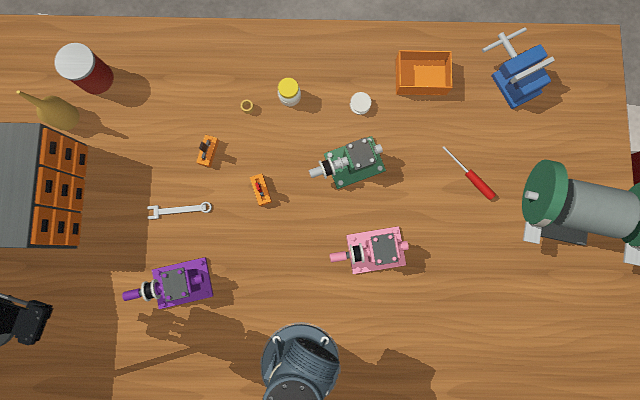

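Candidate stands in the scene image are green (275,210), pink (305,165) and purple (478,205). Candidate clips are red tab (370,228) and black tab (408,270). By the description I choose the green stand, at top (352,162), and the red-tab clip, at top (260,188). The orange box and the green reel are not part of the job.

```bash
python3 - <<'E'
from h import *
o=[]
for t,b1,b2 in(('scene0',(235,175,330,245),(345,205,400,255)),('top0',(300,125,395,195),(240,165,295,215))):
    im,_,_=load(t)
    row=[cv2.resize(im[y0:y1,x0:x1],(400,300),interpolation=cv2.INTER_CUBIC) for x0,y0,x1,y1 in(b1,b2)]
    o.append(np.hstack(row))
cv2.imwrite('pics/crop1.png',np.vstack(o))
for t,bg,bo in(('scene0',(235,175,330,245),(345,205,400,255)),('top0',(300,125,395,195),(240,165,295,215))):
    im,d,c=load(t);P=pts(d,c);h=cv2.cvtColor(im,cv2.COLOR_BGR2HSV);H,S,V=h[...,0],h[...,1],h[...,2]
    def box(b):
        m=np.zeros(d.shape,bool);m[b[1]:b[3],b[0]:b[2]]=1;return m&(d>0)
    ori=box(bo)&(H>5)&(H<18)&(S>200)&(P[...,2]>.022)&(P[...,2]<.034)
    red=box(bo)&((H<5)|(H>172))&(S>150)&(P[...,2]>.035)
    for nm,m in(('holder top',ori),('tab',red)):
        q=P[m];r=cv2.minAreaRect((q[:,:2]*1000).astype(np.float32));print(t,nm,m.sum(),q.mean(0).round(4),q.max(0).round(4),r)
    gr=box(bg)&(H>60)&(H<90)&(S>80)
    for lo,hi in((0,.03),(.09,.115)):
        m=(gr if lo<.05 else box(bg))&(P[...,2]>lo)&(P[...,2]<hi);q=P[m];
        if len(q):print(t,lo,m.sum(),q.mean(0).round(4),cv2.minAreaRect((q[:,:2]*1000).astype(np.float32)))
    ax=box(bg)&(S<70)&(P[...,2]>.05)&(P[...,2]<.13);q=P[ax]
    print('grey',ax.sum(),q.min(0).round(3),q.max(0).round(3))
E
```

```text
scene0 holder top 216 [0.4788 0.1235 0.0298] [0.517  0.1498 0.0337] ((472.60028076171875, 120.59196472167969), (85.1523666381836, 36.1776123046875), 19.187698364257812)
scene0 tab 32 [0.4779 0.1237 0.0671] [0.4827 0.1265 0.0859] ((472.4764709472656, 121.87459564208984), (21.983497619628906, 5.278587818145752), 17.27155303955078)
scene0 0 759 [ 0.5722 -0.1244  0.0156] ((557.9182739257812, -142.24310302734375), (111.72570037841797, 146.7471466064453), 21.630634307861328)
scene0 0.09 617 [ 0.5583 -0.1316  0.102 ] ((547.0387573242188, -119.05504608154297), (78.4321517944336, 193.7898712158203), 21.940162658691406)
grey 861 [ 0.497 -0.21   0.052] [ 0.604 -0.016  0.113]
top0 holder top 39 [0.4635 0.1086 0.0286] [0.4996 0.134  0.0322] ((466.62640380859375, 112.22702026367188), (73.57898712158203, 33.64582443237305), 12.031283378601074)
top0 tab 33 [0.4701 0.1175 0.076 ] [0.4807 0.1256 0.0873] ((472.1207580566406, 118.6049575805664), (20.027944564819336, 7.603768348693848), 20.145572662353516)
top0 0 722 [ 0.533  -0.142   0.0128] ((556.6867065429688, -144.73089599609375), (109.8284683227539, 147.5349578857422), 21.587570190429688)
top0 0.09 926 [ 0.554  -0.1388  0.1017] ((547.4142456054688, -119.03779602050781), (75.51412963867188, 194.15321350097656), 20.924339294433594)
grey 1155 [ 0.497 -0.215  0.05 ] [ 0.603 -0.018  0.113]
```

View pics/crop1.png

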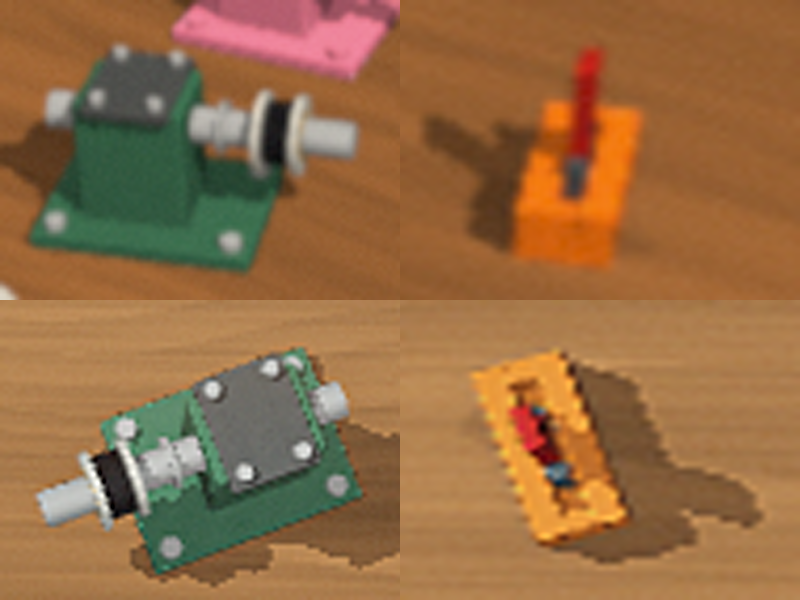

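Crop check: the left panels show the green stand with a steel axle, and the right panels show the red-tab clip in its holder, so both choices hold. Next I measure the axle line, the pulley and the tab, then move.

```bash
python3 - <<'E'
from h import *
a=np.radians(21.6);ex=np.array([np.cos(a),np.sin(a)]);ey=np.array([-ex[1],ex[0]])
print(ex,ey)
for t,b in(('scene0',(235,175,330,245)),('top0',(300,125,395,195))):
    im,d,c=load(t);P=pts(d,c).copy();m=np.zeros(d.shape,bool);m[b[1]:b[3],b[0]:b[2]]=1
    q=P[m&(d>0)];s=q[:,:2]@ey;x=q[:,:2]@ex;z=q[:,2]
    k=(z>.04)
    s,x,z=s[k],x[k],z[k]
    for lo in np.arange(.00-.34,.19,.01) if 0 else np.arange(s.min(),s.max(),.006):
        w=(s>=lo)&(s<lo+.006)
        if w.sum()>3: 
            zt=np.percentile(z[w],97);ww=w&(z>zt-.004)
            print(t,round(lo*1e3),w.sum(),'x',(np.array([x[w].min(),x[w].max(),x[ww].mean()])*1e3).round(1),'ztop',round(zt*1e3,1))
    print('smax',s.max())
E
```

```text
[0.92977649 0.36812455] [-0.36812455  0.92977649]
scene0 -411 17 x [462.9 476.9 467.5] ztop 90.4
scene0 -405 16 x [458.6 477.1 467.2] ztop 90.3
scene0 -399 18 x [460.9 477.8 467.6] ztop 92.7
scene0 -393 4 x [436.8 489.3 456.2] ztop 100.4
scene0 -387 48 x [442.9 497.2 465.8] ztop 104.2
scene0 -381 57 x [429.1 500.7 467.6] ztop 107.4
scene0 -375 70 x [431.5 501.4 464.5] ztop 111.4
scene0 -369 75 x [430.2 501.7 467.9] ztop 112.0
scene0 -363 61 x [429.7 503.2 466.3] ztop 107.4
scene0 -357 68 x [425.9 504.3 467.1] ztop 107.5
scene0 -351 68 x [429.7 503.6 467.3] ztop 107.5
scene0 -345 72 x [425.8 502.7 466.1] ztop 107.9
scene0 -339 69 x [433.  504.2 465.9] ztop 107.9
scene0 -333 73 x [432.4 502.6 471.6] ztop 111.3
scene0 -327 72 x [426.6 502.3 463.4] ztop 109.0
scene0 -321 74 x [435.5 500.6 470. ] ztop 105.6
scene0 -315 109 x [238.2 497.  463.5] ztop 102.4
scene0 -309 18 x [240.1 478.  468.5] ztop 91.2
scene0 -303 21 x [235.9 477.4 467.7] ztop 90.0
scene0 -297 24 x [240.3 481.2 467.3] ztop 94.8
scene0 -291 29 x [241.8 481.3 469. ] ztop 92.2
scene0 -285 21 x [233.7 480.  466.1] ztop 90.4
sc
[... 1554 characters left out ...]
0 -292 25 x [453.4 477.7 465. ] ztop 92.9
top0 -286 21 x [453.5 475.5 462.6] ztop 90.2
top0 -280 19 x [453.6 473.9 463.7] ztop 90.8
top0 -274 22 x [440.1 487.4 464.2] ztop 102.5
top0 -268 46 x [439.  489.6 464.7] ztop 102.1
top0 -262 34 x [444.  484.5 463.4] ztop 97.5
top0 -256 35 x [444.5 483.4 464.8] ztop 98.5
top0 -250 34 x [444.3 488.5 462.6] ztop 101.3
top0 -244 47 x [439.3 486.6 463.2] ztop 102.4
top0 -238 19 x [453.6 475.3 462.9] ztop 90.5
top0 -232 19 x [452.9 475.6 464.6] ztop 90.8
top0 -226 19 x [453.1 474.9 465.4] ztop 89.7
top0 -220 21 x [453.5 476.4 464.2] ztop 92.2
top0 -214 19 x [453.7 474.9 462.9] ztop 89.0
top0 -208 9 x [455.8 474.7 464.3] ztop 89.2
smax -0.20608850739122261
```

Stand frame: yaw is about 21.6°, the axis is at x' = 465 mm, the pulley face is at s ≈ -238.5 mm and the free end at s ≈ -205 mm. So the pulley stands out about 22 mm. I'll turn the tool so its x axis runs along the axle, then travel.

Emit:
send_rows:
  plan:
    - [160,0,0,0,0.115]
    - [160,0,0,0,0.115]
    - [160,0,0,0,0.115]
    - [160,0,0,0,0.115]
    - [160,0,0,0,0.115]
    - [160,0,0,0,0.115]
    - [160,0,0,0,0.115]
    - [160,0,0,0,0.115]

```text
time_s: 0.77
position: [0.17, 0.601, 0.2359]
tcp_rot: [[-0.361, 0.933, -0.001], [0.933, 0.361, -0.001], [-0.001, -0.001, -1.0]]
force: [0.2, 0.5, 0.7]
opening: 0.478
grasp_force: 0.0
```

Emit:
send_rows:
  plan:
    - [160,-0.02,0.004,0,0]
    - [160,-0.036,0.0045,0,0]
    - [160,-0.036,0.0045,0,0]
    - [160,-0.036,0.0045,0,0]
    - [160,-0.036,0.0045,0,0]
    - [160,-0.036,0.0045,0,0]
    - [160,-0.036,0.0045,0,0]
    - [160,-0.036,0.0045,0,0]
    - [160,-0.036,0.0045,0,0]
    - [160,-0.036,0.0045,0,0]
    - [160,-0.036,0.0045,0,0]
    - [160,-0.036,0.0045,0,0]
    - [160,-0.036,0.0045,0,0]
    - [160,-0.036,0.0045,0,0]
    - [160,-0.036,0.0045,0,0]
    - [160,-0.036,0.0045,0,0]
    - [160,-0.036,0.0045,0,0]
    - [160,-0.036,0.0045,0,0]
    - [160,-0.036,0.0045,0,0]
    - [160,-0.02,0,0,0]

```text
time_s: 2.43
position: [0.5038, -0.0113, 0.2365]
tcp_rot: [[-0.364, 0.931, 0.003], [0.931, 0.364, -0.002], [-0.002, 0.002, -1.0]]
force: [0.2, 0.4, 0.8]
opening: 0.374
grasp_force: 0.0
```

```bash
cat >> h.py <<'E'
def sf(A=21.6):
    a=np.radians(A);ex=np.array([np.cos(a),np.sin(a)]);ey=np.array([-ex[1],ex[0]])
    s=read_state();p=s['position'];R=s['tcp_rot']
    print('t',s['time_s'],"x's z mm",(np.r_[p[:2]@ex,p[:2]@ey,p[2]]*1e3).round(1),'yaw_y',np.degrees(np.arctan2(R[1,1],R[0,1])).round(2),'tilt',R[:2,2].round(4),'F(x,s,z)',np.r_[s['force'][:2]@ex,s['force'][:2]@ey,s['force'][2]].round(1),'op',round(s['opening']*87,1),'g',round(s['grasp_force'],1))
E
python3 - <<'E'
from h import *
sf();im,d,c=snap('wrist','w1')
E
```

```text
t 2.4333 x's z mm [ 464.2 -195.9  236.5] yaw_y 21.35 tilt [ 0.0026 -0.0015] F(x,s,z) [0.3 0.2 0.8] op 32.6 g 0.0
```

View pics/w1.png

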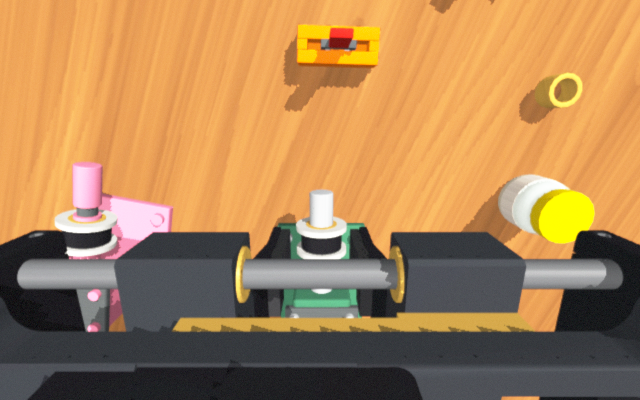

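The wrist view shows the green axle end at (321,195) with the pulley at (321,235), and the red tab at (341,36) in its holder. Now I refine the numbers.

```bash
python3 - <<'E'
from h import *
im,d,c=load('w1');P=pts(d,c);a=np.radians(21.6);ex=np.array([np.cos(a),np.sin(a)]);ey=np.array([-ex[1],ex[0]])
X=P[...,:2]@ex*1e3;S=P[...,:2]@ey*1e3;Z=P[...,2]*1e3
m=np.zeros(d.shape,bool);m[185:245,290:352]=1;m&=(Z>60)&(d>0)
for lo in range(-250,-190,5):
    w=m&(S>=lo)&(S<lo+5)
    if w.sum()>4:print(lo,w.sum(),X[w].min().round(1),X[w].max().round(1),Z[w].max().round(1),'stop',S[w&(Z>Z[w].max()-5)].max().round(1))
print('end',S[m].max())
h=cv2.cvtColor(im,cv2.COLOR_BGR2HSV);H,Sa=h[...,0],h[...,1]
b=np.zeros(d.shape,bool);b[15:75,285:390]=1;b&=d>0
r=b&((H<4)|(H>174))&(Sa>150)&(Z>40);o=b&(H>5)&(H<28)&(Sa>150)&(Z>22)&(Z<36)
for m in(r&(Z>Z[r].max()-6),o):
    q=np.c_[X[m],S[m]].astype(np.float32);print(m.sum(),cv2.minAreaRect(q),Z[m].mean(),Z[m].max())
sf()
E
```

```text
-250 165 444.8 484.7 97.1 stop -245.3
-245 141 440.0 491.3 102.3 stop -240.0
-240 588 439.5 491.1 101.7 stop -237.2
-235 108 454.2 476.7 88.4 stop -230.0
-230 106 454.3 476.6 88.7 stop -225.0
-225 112 454.4 476.6 88.7 stop -220.0
-220 117 453.3 476.6 88.5 stop -215.1
-215 115 453.4 476.6 88.2 stop -210.1
-210 119 453.5 476.5 88.8 stop -205.1
-205 119 454.5 476.6 88.8 stop -203.7
-195 7 479.8 480.0 233.3 stop -190.3
end -185.70555626896245
210 ((483.5450134277344, -61.30586624145508), (7.428048133850098, 18.073713302612305), 88.13248443603516) 83.16924107137521 85.55451282755955
2284 ((483.51300048828125, -60.92494201660156), (36.300086975097656, 84.05353546142578), 87.99854278564453) 28.238637411678294 31.22198354633654
t 2.4833 x's z mm [ 464.5 -198.4  236.6] yaw_y 21.28 tilt [ 0.0039 -0.0036] F(x,s,z) [-0.  -1.2  0.1] op 32.3 g 0.0
```

Emit:
send_rows:
  plan:
    - [160,-0.008,0.0005,0.02,0]
    - [160,0,0,0.035,0]
    - [160,0,0,0.035,0]
    - [160,0,0,0.03,0]
    - [160,0,0,0.02,0]
    - [160,0,0,0.012,0]
    - [160,0,0,0.006,0]
    - [160,0,0,0,0]
    - [160,0,0,0,0]

```text
time_s: 3.23
position: [0.5047, -0.0148, 0.0787]
tcp_rot: [[-0.366, 0.93, -0.0], [0.93, 0.366, 0.0], [0.0, -0.0, -1.0]]
force: [0.9, -0.2, -0.1]
opening: 0.375
grasp_force: 0.0
```

```bash
python3 -c "
from h import *
sf()"
```

```text
t 3.2333 x's z mm [ 463.8 -199.6   78.7] yaw_y 21.49 tilt [-0.0001  0.    ] F(x,s,z) [ 0.7 -0.5 -0.1] op 32.6 g 0.0
```

Emit:
send_rows:
  plan:
    - [160,-0.01,0.0012,0,0]
    - [160,-0.01,0,0,0]
    - [160,-0.005,0,0,0]
    - [160,-0.004,0,0,0]
    - [160,-0.003,0,0,0]
    - [160,-0.003,0,0,0]
    - [160,-0.003,0,0,0]
    - [160,-0.003,0,0,0]
    - [160,-0.003,0,0,0]
    - [160,0,0,0,0]

```text
time_s: 4.07
position: [0.5218, -0.056, 0.0785]
tcp_rot: [[-0.366, 0.931, -0.0], [0.931, 0.366, -0.0], [-0.0, -0.001, -1.0]]
force: [-0.8, 0.9, 0.4]
opening: 0.372
grasp_force: 0.7
```

```bash
python3 -c "
from h import *
sf()"
```

```text
t 4.0667 x's z mm [ 464.6 -244.1   78.5] yaw_y 21.48 tilt [-0.0005 -0.0003] F(x,s,z) [-0.4  1.1  0.4] op 32.4 g 0.7
```

Emit:
send_rows:
  plan:
    - [160,-0.002,0,0,0]
    - [160,-0.0015,0,0,0]
    - [160,-0.001,0,0,0]
    - [160,-0.001,0,0,0]
    - [160,0,0,0,0]

```text
time_s: 4.48
position: [0.5236, -0.0606, 0.0784]
tcp_rot: [[-0.366, 0.931, -0.001], [0.931, 0.366, 0.0], [0.0, -0.001, -1.0]]
force: [-1.0, 1.7, 0.4]
opening: 0.371
grasp_force: 1.3
```

Emit:
send_rows:
  plan:
    - [160,-0.001,0,0,0]
    - [160,0,0,0,0]

```text
time_s: 4.65
position: [0.5236, -0.0607, 0.0784]
tcp_rot: [[-0.366, 0.931, -0.001], [0.931, 0.366, 0.002], [0.002, -0.001, -1.0]]
force: [-0.8, 4.7, 2.4]
opening: 0.372
grasp_force: 2.7
```

Emit:
send_rows:
  plan:
    - [160,-0.001,0,0,0]
    - [160,0,0,0,0]

```text
time_s: 4.82
position: [0.5236, -0.0607, 0.0785]
tcp_rot: [[-0.366, 0.931, -0.002], [0.931, 0.366, 0.003], [0.003, -0.001, -1.0]]
force: [-0.9, 8.1, 1.8]
opening: 0.373
grasp_force: 4.0
```

The pulley is hard against its stop at TCP s ≈ -249.2 mm. One more firm millimetre, then I back off and go to the clip.

Emit:
send_rows:
  plan:
    - [160,-0.001,0,0,0]
    - [160,0,0,0,0]

```text
time_s: 4.98
position: [0.5236, -0.0608, 0.0785]
tcp_rot: [[-0.365, 0.931, -0.003], [0.931, 0.365, 0.004], [0.005, -0.001, -1.0]]
force: [-1.3, 11.0, 3.2]
opening: 0.373
grasp_force: 5.3
```

```bash
python3 -c "
from h import *
sf()"
```

```text
t 4.9833 x's z mm [ 464.5 -249.3   78.5] yaw_y 21.44 tilt [-0.0029  0.0041] F(x,s,z) [ 2.8 10.7  3.2] op 32.5 g 5.3
```

Emit:
send_rows:
  plan:
    - [160,0.006,0,0,0]
    - [160,0.012,0,0,0]
    - [160,0.012,0,0,0]
    - [160,0,0,-0.025,0]
    - [160,0,0,-0.035,0]
    - [100,0,0,-0.035,0]
    - [40,0.03,0.004,-0.025,0]
    - [0,0.035,0.005,0,0]
    - [0,0.035,0.005,0,0]
    - [0,0.035,0.005,0,0]
    - [0,0.023,0,0,0]

```text
time_s: 5.9
position: [0.4726, 0.1213, 0.1989]
tcp_rot: [[-0.368, 0.93, 0.001], [0.93, 0.368, 0.0], [-0.0, 0.001, -1.0]]
force: [0.0, 0.9, 1.1]
opening: 0.741
grasp_force: 0.0
```

Emit:
send_rows:
  plan:
    - [0,0,0,0,0.1146]
    - [0,0,0,0,0.1146]
    - [0,0,0,0,0.1146]
    - [0,0,0,0,0.1146]
    - [0,0,0,0,0.1146]
    - [0,0,0,0,0.1146]
    - [0,0,0,0,0.1146]
    - [0,0,0,0,0.1146]
    - [0,0,0,0,0.1146]
    - [0,0,0,0,0.1146]
    - [0,0,0,0,0.1146]
    - [0,0,0,0,0.1146]
    - [0,0,0,0,0.1146]
    - [0,0,0,0,0.1146]
    - [0,0,0,0,0]

```text
time_s: 7.15
position: [0.4734, 0.1188, 0.1985]
tcp_rot: [[0.943, 0.333, 0.0], [0.333, -0.943, -0.0], [-0.0, 0.001, -1.0]]
force: [-0.0, 0.4, 0.6]
opening: 0.999
grasp_force: 0.0
```

```bash
python3 - <<'E'
from h import *
sf();im,d,c=snap('wrist','w2')
P=pts(d,c);a=np.radians(21.6);ex=np.array([np.cos(a),np.sin(a)]);ey=np.array([-ex[1],ex[0]])
X=P[...,:2]@ex*1e3;S=P[...,:2]@ey*1e3;Z=P[...,2]*1e3
h=cv2.cvtColor(im,cv2.COLOR_BGR2HSV);H,Sa=h[...,0],h[...,1]
b=(abs(X-483)<80)&(abs(S+61)<60)&(d>0)
r=b&((H<4)|(H>174))&(Sa>150)&(Z>40)&(Z<95);o=b&(H>5)&(H<28)&(Sa>150)&(Z>22)&(Z<36)
for m in(r&(Z>75),o):
    q=np.c_[X[m],S[m]].astype(np.float32)
    if len(q):print(m.sum(),cv2.minAreaRect(q),Z[m].mean(),Z[m].max())
E
```

```text
t 7.15 x's z mm [483.9 -63.8 198.5] yaw_y -70.52 tilt [ 0.0002 -0.0005] F(x,s,z) [0.1 0.3 0.6] op 86.9 g 0.0
180 ((484.130615234375, -60.653770446777344), (6.025304794311523, 19.08549690246582), 87.87345886230469) 82.9196123922858 84.9229938292012
2230 ((483.18695068359375, -60.389949798583984), (36.010902404785156, 84.11385345458984), 88.08246612548828) 28.251507944746397 30.56927818708749
```

View pics/w2.png

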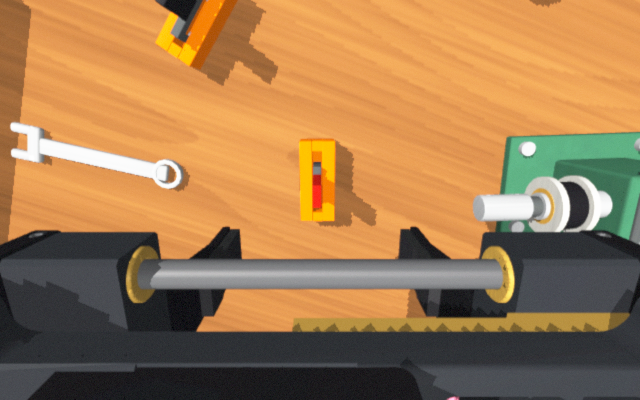

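The wrist view shows the red tab at (317,190), centred in its holder, with the pulley home at (575,205). Descend and grip.

Emit:
send_rows:
  plan:
    - [0,0,-0.0035,0.02,0]
    - [0,0,0,0.035,0]
    - [0,0,0,0.035,0]
    - [0,0,0,0.025,0]
    - [0,0,0,0.015,0]
    - [0,0,0,0.005,0]
    - [0,0,0,0,0]
    - [0,0,0,0,0]

```text
time_s: 7.87
position: [0.473, 0.122, 0.0639]
tcp_rot: [[0.942, 0.336, 0.001], [0.336, -0.942, -0.0], [0.001, 0.0, -1.0]]
force: [-0.5, 0.3, 0.2]
opening: 0.998
grasp_force: 0.0
```

```bash
python3 -c "
from h import *
sf()"
```

```text
t 7.8667 x's z mm [484.7 -60.7  63.9] yaw_y -70.36 tilt [ 0.0007 -0.    ] F(x,s,z) [-0.3  0.5  0.2] op 86.8 g 0.0
```

Emit:
send_rows:
  plan:
    - [80,-0.0007,0,0.001,0]
    - [140,0,0,0,0]
    - [180,0,0,0,0]
    - [210,0,0,0,0]
    - [225,0,0,0,0]
    - [235,0,0,0,0]
    - [245,0,0,0,0]
    - [255,0,0,0,0]
    - [255,0,0,0,0]
    - [255,0,0,0,0]
    - [255,0,0,0,0]
    - [255,0,0,0,0]

```text
time_s: 8.87
position: [0.472, 0.1216, 0.0625]
tcp_rot: [[0.942, 0.335, -0.0], [0.335, -0.942, 0.0], [-0.0, -0.0, -1.0]]
force: [-0.0, 0.7, 0.5]
opening: 0.174
grasp_force: 0.0
```

```bash
python3 -c "
from h import *
sf()"
```

```text
t 8.8667 x's z mm [483.6 -60.7  62.5] yaw_y -70.44 tilt [-0.0001  0.    ] F(x,s,z) [0.2 0.6 0.5] op 15.1 g 0.0
```

Emit:
send_rows:
  plan:
    - [255,0,0,0,0]
    - [255,0,0,0,0]
    - [255,0,0,0,0]
    - [255,0,0,0,0]

```text
time_s: 9.2
position: [0.472, 0.1216, 0.0625]
tcp_rot: [[0.942, 0.335, -0.0], [0.335, -0.942, -0.0], [-0.0, -0.0, -1.0]]
force: [0.3, -0.2, -0.1]
opening: 0.087
grasp_force: 30.0
```

```bash
python3 -c "
from h import *
sf()"
```

```text
t 9.2 x's z mm [483.6 -60.7  62.5] yaw_y -70.44 tilt [-0.0001 -0.    ] F(x,s,z) [ 0.2 -0.3 -0.1] op 7.6 g 30.0
```

Emit:
send_rows:
  plan:
    - [255,0,0,-0.008,0]
    - [255,0,0,-0.02,0]
    - [255,0,0,-0.03,0]
    - [255,0,0,-0.03,0]
    - [255,0,0,-0.015,0]
    - [255,0,0,0,-0.0356]
    - [255,-0.003,0.015,0,0]
    - [255,-0.003,0.03,0,0]
    - [255,-0.003,0.03,0,0]
    - [255,-0.003,0.03,0,0]
    - [255,-0.003,0.03,0,0]
    - [255,-0.003,0.025,0,0]
    - [255,0,0.015,0,0]
    - [255,0,0.004,0,0]
    - [255,0,0,0,0]
    - [255,0,0,0,0]

```text
time_s: 10.53
position: [0.5203, -0.0504, 0.1655]
tcp_rot: [[0.93, 0.368, -0.001], [0.368, -0.93, 0.001], [-0.001, -0.001, -1.0]]
force: [-0.3, 0.2, -0.4]
opening: 0.09
grasp_force: 30.0
```

```bash
python3 - <<'E'
from h import *
sf();im,d,c=snap('wrist','w3');snap('scene','s3')
im2,_,_=load('s3')
cv2.imwrite('pics/v3.png',np.hstack([cv2.resize(im[100:330,170:470],(400,307)),cv2.resize(im2[140:260,220:376],(400,307),interpolation=cv2.INTER_CUBIC)]))
E
```

```text
t 10.5333 x's z mm [ 465.2 -238.4  165.5] yaw_y -68.39 tilt [-0.0014  0.001 ] F(x,s,z) [-0.2  0.3 -0.4] op 7.8 g 30.0
```

View pics/v3.png

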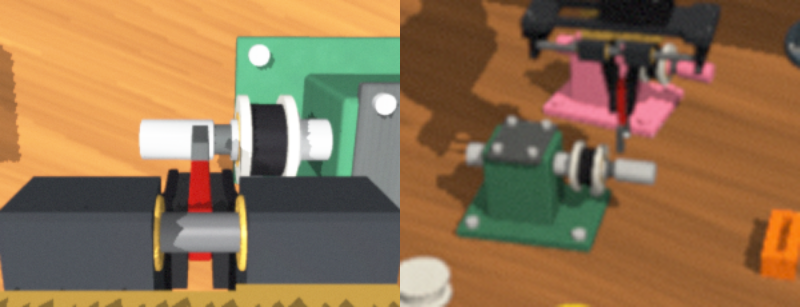

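The clip is held upright at crop (200,140), with the exposed groove at (228,135) between it and the home pulley. I'll lower beside the pulley face and feel for it.

Emit:
send_rows:
  plan:
    - [255,0,0.004,0.008,0]
    - [255,0,0.004,0.008,0]
    - [255,0,0.003,0.003,0]
    - [255,0,0.001,0,0]
    - [255,0,0.001,0,0]
    - [255,0,0,0,0]

```text
time_s: 11.13
position: [0.5261, -0.0638, 0.1464]
tcp_rot: [[0.93, 0.368, -0.0], [0.368, -0.93, 0.0], [-0.0, -0.0, -1.0]]
force: [0.1, -1.0, 0.5]
opening: 0.092
grasp_force: 30.0
```

```bash
python3 - <<'E'
from h import *
sf();im,d,c=load('w3');P=pts(d,c);a=np.radians(21.6);ex=np.array([np.cos(a),np.sin(a)]);ey=np.array([-ex[1],ex[0]])
X=P[...,:2]@ex*1e3;S=P[...,:2]@ey*1e3;Z=P[...,2]*1e3
b=(abs(X-465)<40)&(S<-200)&(S>-270)&(Z<108)&(Z>66)&(d>0)
for lo in range(-270,-200,3):
    w=b&(S>=lo)&(S<lo+3)
    if w.sum()>8:print(lo,w.sum(),X[w].min().round(1),X[w].max().round(1),Z[w].max().round(1))
E
```

```text
t 11.1333 x's z mm [ 465.7 -253.   146.4] yaw_y -68.42 tilt [-0.0001  0.    ] F(x,s,z) [-0.2 -1.   0.5] op 8.0 g 30.0
-270 219 446.7 486.3 97.5
-267 177 446.9 491.1 101.8
-264 264 451.8 491.2 103.1
-261 341 439.5 491.1 102.1
-258 129 454.0 477.1 88.7
-255 92 458.3 474.5 85.7
-252 90 458.1 474.2 85.7
-249 91 458.0 474.3 85.1
-246 113 455.1 477.0 87.8
-243 22 472.0 477.0 84.5
-240 16 475.5 477.1 81.1
-237 16 475.7 477.3 81.8
-234 75 455.1 477.1 88.2
-231 119 454.9 477.2 88.4
-228 119 455.2 477.2 88.8
-225 118 455.2 477.1 88.3
-222 117 455.1 477.0 88.2
-219 119 455.0 477.0 88.3
-216 119 455.2 477.3 88.7
-213 120 455.0 477.0 88.2
-210 118 455.0 477.1 88.5
-207 117 454.9 477.1 88.1
-204 10 458.5 475.5 86.7
```

Emit:
send_rows:
  plan:
    - [255,0,0.001,0,0]
    - [255,0,0,0,0]

```text
time_s: 11.3
position: [0.5265, -0.0647, 0.1468]
tcp_rot: [[0.93, 0.368, 0.001], [0.368, -0.93, -0.0], [0.0, 0.0, -1.0]]
force: [-0.1, 0.3, -1.4]
opening: 0.089
grasp_force: 30.0
```

Emit:
send_rows:
  plan:
    - [255,0,0.001,0,0]
    - [255,0,0,0,0]

```text
time_s: 11.47
position: [0.5268, -0.0655, 0.1468]
tcp_rot: [[0.93, 0.368, 0.001], [0.368, -0.93, -0.0], [0.0, 0.0, -1.0]]
force: [0.1, 0.7, -0.5]
opening: 0.089
grasp_force: 30.0
```

Emit:
send_rows:
  plan:
    - [255,0,0.001,0,0]
    - [255,0,0,0,0]

```text
time_s: 11.63
position: [0.5272, -0.0665, 0.1466]
tcp_rot: [[0.93, 0.368, 0.0], [0.368, -0.93, -0.0], [0.0, 0.0, -1.0]]
force: [-0.2, 1.1, -0.6]
opening: 0.088
grasp_force: 30.0
```

```bash
python3 -c "
from h import *
sf()"
```

```text
t 11.6333 x's z mm [ 465.7 -255.9  146.6] yaw_y -68.4 tilt [ 0.0003 -0.0002] F(x,s,z) [ 0.2  1.1 -0.6] op 7.7 g 30.0
```

Emit:
send_rows:
  plan:
    - [255,0,0.0005,0,0]
    - [255,0,0,0,0]

```text
time_s: 11.8
position: [0.5272, -0.0668, 0.1466]
tcp_rot: [[0.93, 0.368, -0.0], [0.368, -0.93, 0.0], [-0.0, -0.0, -1.0]]
force: [0.7, 0.3, -0.2]
opening: 0.091
grasp_force: 30.0
```

Emit:
send_rows:
  plan:
    - [255,0,0.0005,0,0]
    - [255,0,0,0,0]

```text
time_s: 11.97
position: [0.5272, -0.0669, 0.1465]
tcp_rot: [[0.93, 0.368, -0.0], [0.368, -0.93, 0.001], [-0.0, -0.001, -1.0]]
force: [0.3, 1.2, 0.6]
opening: 0.091
grasp_force: 30.0
```

Emit:
send_rows:
  plan:
    - [255,0,0.0005,0,0]
    - [255,0,0,0,0]

```text
time_s: 12.13
position: [0.5272, -0.0671, 0.1465]
tcp_rot: [[0.93, 0.368, -0.001], [0.368, -0.93, 0.001], [-0.0, -0.002, -1.0]]
force: [-0.6, 1.5, 1.1]
opening: 0.087
grasp_force: 30.0
```

```bash
python3 -c "
from h import *
sf()"
```

```text
t 12.1333 x's z mm [ 465.5 -256.5  146.5] yaw_y -68.42 tilt [-0.0009  0.0013] F(x,s,z) [-0.   1.7  1.1] op 7.5 g 30.0
```

Contact with the pulley face is felt at TCP s ≈ -256.0 mm, so the groove centre is at TCP s ≈ -251 mm; vision gives -250.5 to -250.7. I'll back off to -250.8.

Emit:
send_rows:
  plan:
    - [255,0,-0.0036,0,0]
    - [255,0,-0.003,0,0]
    - [255,0,0,0,0]
    - [255,0,0,0,0]

```text
time_s: 12.47
position: [0.5252, -0.0616, 0.1466]
tcp_rot: [[0.93, 0.369, 0.0], [0.369, -0.93, -0.001], [0.0, 0.001, -1.0]]
force: [-0.2, 0.5, -1.6]
opening: 0.091
grasp_force: 30.0
```

```bash
python3 -c "
from h import *
sf()"
```

```text
t 12.4667 x's z mm [ 465.7 -250.6  146.6] yaw_y -68.37 tilt [ 0.0003 -0.0005] F(x,s,z) [-0.   0.5 -1.6] op 7.9 g 30.0
```

Emit:
send_rows:
  plan:
    - [255,0,0,0.004,0]
    - [255,0,0,0.003,0]
    - [255,0,0,0.002,0]
    - [255,0,0,0.001,0]
    - [255,0,0,0,0]

```text
time_s: 12.88
position: [0.5249, -0.0616, 0.1361]
tcp_rot: [[0.93, 0.368, -0.001], [0.368, -0.93, 0.0], [-0.001, -0.001, -1.0]]
force: [0.1, 0.4, -0.7]
opening: 0.085
grasp_force: 30.0
```

Emit:
send_rows:
  plan:
    - [255,0,0,0.001,0]
    - [255,0,0,0.001,0]
    - [255,0,0,0,0]

```text
time_s: 13.13
position: [0.5251, -0.0616, 0.1344]
tcp_rot: [[0.93, 0.368, -0.0], [0.368, -0.93, 0.0], [-0.0, -0.0, -1.0]]
force: [0.4, -0.1, -1.5]
opening: 0.089
grasp_force: 30.0
```

Emit:
send_rows:
  plan:
    - [255,0,0,0.001,0]
    - [255,0,0,0.001,0]
    - [255,0,0,0,0]

```text
time_s: 13.38
position: [0.525, -0.0616, 0.1324]
tcp_rot: [[0.93, 0.368, -0.0], [0.368, -0.93, 0.0], [-0.0, -0.0, -1.0]]
force: [-0.1, 0.2, -0.4]
opening: 0.092
grasp_force: 30.0
```

```bash
python3 -c "
from h import *
sf()"
```

```text
t 13.3833 x's z mm [ 465.5 -250.5  132.4] yaw_y -68.4 tilt [-0.0003  0.0001] F(x,s,z) [ 0.   0.3 -0.4] op 8.0 g 30.0
```

It has passed the plain-axle height without force, so it is in the groove. Pressing.

Emit:
send_rows:
  plan:
    - [255,0,0,0.001,0]
    - [255,0,0,0.001,0]
    - [255,0,0,0.001,0]
    - [255,0,0,0,0]

```text
time_s: 13.72
position: [0.5255, -0.0619, 0.1303]
tcp_rot: [[0.93, 0.368, 0.001], [0.368, -0.93, -0.001], [0.001, 0.001, -1.0]]
force: [-1.1, -0.9, 3.6]
opening: 0.089
grasp_force: 30.0
```

Emit:
send_rows:
  plan:
    - [255,0,0,0.001,0]
    - [255,0,0,0.001,0]
    - [255,0,0,0,0]

```text
time_s: 13.97
position: [0.5258, -0.062, 0.1283]
tcp_rot: [[0.93, 0.368, 0.002], [0.368, -0.93, -0.001], [0.001, 0.002, -1.0]]
force: [-0.3, -0.8, 3.5]
opening: 0.093
grasp_force: 30.0
```

```bash
python3 -c "
from h import *
sf()"
```

```text
t 13.9667 x's z mm [ 466.1 -251.2  128.3] yaw_y -68.39 tilt [ 0.0019 -0.001 ] F(x,s,z) [-0.6 -0.6  3.5] op 8.1 g 30.0
```

Emit:
send_rows:
  plan:
    - [255,0,0,0.001,0]
    - [255,0,0,0.001,0]
    - [255,0,0,0,0]

```text
time_s: 14.22
position: [0.5255, -0.0618, 0.1256]
tcp_rot: [[0.93, 0.368, 0.001], [0.368, -0.93, -0.0], [0.001, 0.001, -1.0]]
force: [0.2, -0.5, 0.3]
opening: 0.094
grasp_force: 30.0
```

Emit:
send_rows:
  plan:
    - [255,0,0,0.001,0]
    - [255,0,0,0.001,0]
    - [255,0,0,0,0]

```text
time_s: 14.47
position: [0.5249, -0.0615, 0.1229]
tcp_rot: [[0.93, 0.368, -0.001], [0.368, -0.93, 0.0], [-0.0, -0.001, -1.0]]
force: [0.3, -0.7, -2.4]
opening: 0.09
grasp_force: 30.0
```

```bash
python3 -c "
from h import *
sf()"
```

```text
t 14.4667 x's z mm [ 465.4 -250.4  122.9] yaw_y -68.4 tilt [-0.0007  0.0003] F(x,s,z) [-0.  -0.8 -2.4] op 7.8 g 30.0
```

Emit:
send_rows:
  plan:
    - [255,0,0,0.001,0]
    - [255,0,0,0.001,0]
    - [255,0,0,0,0]

```text
time_s: 14.72
position: [0.5248, -0.0614, 0.1211]
tcp_rot: [[0.93, 0.368, -0.001], [0.368, -0.93, 0.001], [-0.001, -0.001, -1.0]]
force: [-0.6, 1.0, -0.7]
opening: 0.092
grasp_force: 30.0
```

Emit:
send_rows:
  plan:
    - [255,0,0,0.001,0]
    - [255,0,0,0.001,0]
    - [255,0,0,0,0]

```text
time_s: 14.97
position: [0.525, -0.0614, 0.1203]
tcp_rot: [[0.93, 0.368, -0.0], [0.368, -0.93, 0.0], [-0.0, -0.0, -1.0]]
force: [-0.9, 1.6, 5.3]
opening: 0.09
grasp_force: 30.0
```

```bash
python3 -c "
from h import *
sf()"
```

```text
t 14.9667 x's z mm [ 465.6 -250.4  120.3] yaw_y -68.4 tilt [-0.0002  0.0002] F(x,s,z) [-0.3  1.8  5.3] op 7.8 g 30.0
```

At TCP z = 120.3 mm (seated is expected at 120.5) with the force rising. A bit more to confirm the hard stop.

Emit:
send_rows:
  plan:
    - [255,0,0,0.001,0]
    - [255,0,0,0.001,0]
    - [255,0,0,0,0]

```text
time_s: 15.22
position: [0.5251, -0.0615, 0.12]
tcp_rot: [[0.93, 0.368, 0.001], [0.368, -0.93, -0.0], [0.0, 0.0, -1.0]]
force: [-4.0, 1.7, 19.4]
opening: 0.091
grasp_force: 30.0
```

```bash
python3 -c "
from h import *
sf()"
```

```text
t 15.2167 x's z mm [ 465.6 -250.4  120. ] yaw_y -68.38 tilt [ 0.0005 -0.0002] F(x,s,z) [-3.1  3.1 19.4] op 7.9 g 30.0
```

Emit:
send_rows:
  plan:
    - [255,0,0,-0.002,0]
    - [255,0,0,-0.0015,0]
    - [200,0,0,0,0]
    - [170,0,0,0,0]
    - [150,0,0,0,0]
    - [150,0,0,0,0]
    - [150,0,0,0,0]
    - [150,0,0,0,0]

```text
time_s: 15.88
position: [0.5251, -0.0616, 0.1209]
tcp_rot: [[0.93, 0.368, -0.0], [0.368, -0.93, 0.0], [-0.0, -0.0, -1.0]]
force: [0.9, 0.5, -0.2]
opening: 0.39
grasp_force: 0.0
```

```bash
python3 -c "
from h import *
sf()"
```

```text
t 15.8833 x's z mm [ 465.6 -250.6  120.9] yaw_y -68.4 tilt [-0.0002  0.0001] F(x,s,z) [ 1.   0.2 -0.2] op 34.0 g 0.0
```

Emit:
send_rows:
  plan:
    - [150,0,0,-0.01,0]
    - [150,0,0,-0.03,0]
    - [150,0,0,-0.04,0]
    - [150,0,0,-0.04,0]
    - [150,-0.04,0,-0.02,0]
    - [150,-0.04,0,0,0]
    - [150,-0.02,0,0,0]
    - [150,0,0,0,0]
    - [150,0,0,0,0]

```text
time_s: 16.63
position: [0.4343, -0.0976, 0.2607]
tcp_rot: [[0.93, 0.366, 0.002], [0.366, -0.93, -0.001], [0.001, 0.001, -1.0]]
force: [0.6, -0.3, 0.5]
opening: 0.412
grasp_force: 0.0
```

```bash
python3 - <<'E'
from h import *
sf();im,d,c=snap('wrist','w5');i2,d2,c2=snap('scene','s5')
a=np.radians(21.6);ex=np.array([np.cos(a),np.sin(a)]);ey=np.array([-ex[1],ex[0]])
for I,D,C in((im,d,c),(i2,d2,c2)):
    P=pts(D,C);X=P[...,:2]@ex*1e3;S=P[...,:2]@ey*1e3;Z=P[...,2]*1e3
    h=cv2.cvtColor(I,cv2.COLOR_BGR2HSV);m=((h[...,0]<5)|(h[...,0]>172))&(h[...,1]>150)&(D>0)&(abs(X-465)<50)&(abs(S+250)<40)
    for lo,hi in((92,115),(115,150)):
        k=m&(Z>lo)&(Z<hi);print(lo,k.sum(),X[k].mean().round(1),S[k].mean().round(1),Z[k].max().round(1)) if k.any() else 0
cv2.imwrite('pics/v5.png',np.hstack([cv2.resize(im,(480,300)),cv2.resize(i2[160:250,235:331],(320,300),interpolation=cv2.INTER_CUBIC)]))
E
```

```text
t 16.6333 x's z mm [ 367.9 -250.7  260.7] yaw_y -68.5 tilt [ 0.0017 -0.0005] F(x,s,z) [ 0.4 -0.5  0.5] op 35.9 g 0.0
92 7 459.0 -250.8 110.2
115 259 464.9 -250.0 143.4
92 17 471.6 -249.5 113.8
115 39 470.1 -249.7 146.2
```

View pics/v5.png

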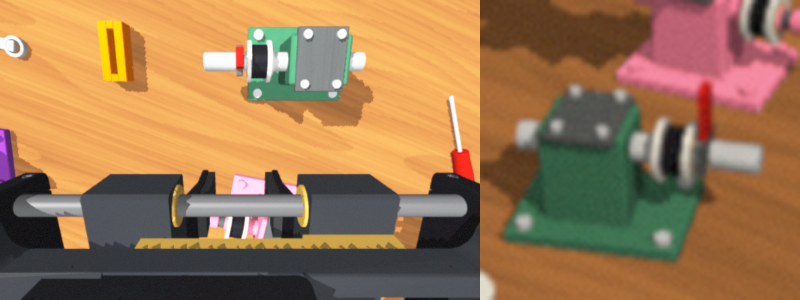

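The clip sits upright in the groove against the pulley: wrist view (241,60), scene crop (705,120), tab top about 141 mm after camera bias. The gripper is clear of everything, so I hand in.

```bash
python3 -c "
from rig import *
print(hand_in())"
```

```text
the job is handed in; nothing more can be done
None
```

I pushed the pulley home against its shoulder, pressed the red-tabbed clip into the groove to its hard stop with the tab upright, let it go and handed the job in at about 17 s; the highest force read was about 20 N.

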